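Clear the illuminator deck and wedge up the mounting stage

ROBOT

A 6-joint arm with a two-finger parallel gripper is mounted at the origin on the work surface. World frame = base frame: x ahead of the robot, y to its left, z up, the work surface at z = 0. Lengths are in m, angles in rad, forces in N, time in s.
With the tool pointing down it reaches from about 0.35 to 0.875 m from the base axis. Payload 4.2 kg.
Tool frame: the origin (TCP) lies on the centre line of the jaws, within the pads' length; the fingertips stand 22 mm ahead of it and the grasp point (between the pads) lies 3 mm ahead of it; z points along the fingers, y is the line along which they close (so a half turn about z gives the same grasp; the last joint's range is limited). The gripper opens to 87 mm and grips with 3 to 60 N. Pads are 19 mm wide; open, the fingers measure 117 mm over their backs; the gripper's body (75 mm by 190 mm) begins 51 mm behind the grasp point.
Start: joints at [-1.037, 0.385, 0.008, 0, -1.194, -0.259], TCP at [0.17, -0.602, 0.245] pointing down, gripper open.
Joint ranges: [-3.14, 3.14], [-1.21, 2.06], [-1.07, 1.41], [-3.16, 2.05], [-2.99, -0.16], [-3.1, 3.1]. Speed limits (rad/s): [2.79, 2.79, 3.14, 3.14, 3.14, 3.14].

INTERFACE

Orientations are given as a unit quaternion [x, y, z, w].
In Python, from plant import status, optics, sign_off, spotter gives the robot as it stands.
- The arm moves only by the tool drive_tool, never from a script. Its argument "increments" is a list of rows, each a list of 4 numbers: the shift along the tool's x, y, z in mm, then the turn about the tool's z in rad. In form: [[tx, ty, tz, turn], ...]. A call has 1 to 5 rows; each row is the pose to reach, as a shift and turn from the pose commanded when the call began, along the tool's axes at that moment; what a row does not reach only later rows make up. A row lasts 1/10 s, in which the tool goes at most 50 mm and 8.59 degrees, less where a joint would pass 70% of its speed; a pose out of reach is approached as far as the arm can. A call with a gripper value outside its range is refused whole. "fingers" is the gripper command: -1 is fully open, 1 is shut, values between are in proportion, set as the call begins (left out, the last holds). The fingers move at their own pace and stop on an object; "force" is the grip in N (left out, the last holds). Time passes only in rows, so rows that repeat a pose let the fingers close. It gives the time, the measured TCP pose, the force, the opening and the grip force at its end, in the units of the state.
- status.observe(): the state, without advancing time (a new reading comes with each control period).
- optics.grab_frame(name): name is "scene" or "top" or "wrist"; returns the picture (384x512x3 uint8, red, green, blue); there is no depth.
- optics.camera_info(name): a dict with "fov_y" (degrees; the focal length in pixels is half the picture's height over the tangent of half this angle, whatever the lens; pixels are square), "cx", "cy" (the principal point, pixels), "R" (3x3) and "t" (3): a world point X has camera coordinates R X + t. Camera axes: x right, y down, z forward; pixel columns grow to the right and rows downward; lengths in m; the calibration is good to about 2 mm. The wrist camera is an equidistant fisheye: a pixel r from the principal point sees the ray r / f radians off the axis. A picture is of the moment at which its call begins: read the wrist's pose just before it. camera_info takes no time and is no camera call; for the wrist camera it gives the pose at the moment of the call.
- sign_off(): hands the job in; it is judged then, once.
Trained networks look in the newest picture that a camera, given by its name, has taken for a name from the list of things; names that differ only in an ending like _2 or _b are one class to them, and where a whole thing is asked for, a point or a joint stands for the part that bears it (a point fixed in the world has none). Each returns a list of dicts, best first, with "confidence" (0 to 1); they miss things now and then, are a little off and sometimes report something else, mostly with a low value. They report only what shows in the picture. A call takes as long as a camera call. They do not tell look-alikes from the thing itself.
- spotter.silhouettes(label, camera): "pixels" (384x512 bool, what is visible of it) and "centre" ([column, row] in pixels, amid what is visible of it).
The state is a dict: "clock": time; "joint_positions": joint angles; "qvel": joint speeds; "joint_efforts": joint torques, N m; "tcp_pos": TCP position; "eef_rot": TCP orientation; "ft_force": force on the tool from outside, world axes, zero at the start; "wrist_torque": the same for the moment, N m; "opening": opening from 0.0 (shut) to 1.0 (fully open); "finger_force": force on a finger pad.
Only numpy, scipy, OpenCV 4.12 (cv2) and the standard library are available. Lean on these libraries where they do the work, as an engineer would, in place of code of your own. Each camera call takes 0.05 s, during which the arm holds its last target. There are 200 camera calls.

TASK

I want to slip a fresh diffuser under the white mounting stage. Take the blue levelling wedge by its upright grip and use its long side to sweep the three amber resin offcuts off the illuminator's deck into the grey unit tray (fingers off the offcuts), then slide the wedge, kept flat on the deck, under the middle of the stage's front edge until both front feet have just come off the deck, by about 3 mm, with the rear feet still down and the stage still in place against its stop. Finish still gripping the wedge and holding the stage up like that; touch the stage only with the wedge, and leave the petri dishes, loupe and forceps alone.

Things in the scene. Friction and masses are not known exactly. Their poses are not given: they have to be found in the camera images.
- wedge: Blue plastic levelling wedge, 80 g, lying sole down on the desk at the right. Origin on the flat sole below the middle of its upright grip; x to the thin tip, z up. Blade 36 mm wide, from x = -22 (heel) to +98 mm (tip); its top slopes straight from 1.5 mm thick at the tip to 14 mm at x = 14, then is level to the heel.
- wedge_grip (a point): Middle of the wedge's upright grip, 36 mm above the sole: a block 24 mm (wedge x) by 14 mm (wedge y) standing on the blade, from 14 to 58 mm above the sole. Pinch its 14 mm width, fingertips 20 mm or more above the sole.
- wedge_tip (a point): Middle of the wedge's tip edge, at sole level (wedge x = 98 mm).
- illuminator: Chrome illuminator base, fixed. Origin on the desk; x from its front (robot's side, push button) to its rear, z up. Flat rimless deck 48 mm above the desk, x = -135 to +125, y = -120 to +120 mm. On it a dark stop rail along y, 150 mm long, 12 deep, 10 high, front face at x = +101 mm. A flush opal window lies under the stage.
- stage: White ceramic mounting stage, loose, 0.3 to 0.6 kg, 80 mm deep (x), 110 wide (y); three steps 18, 26, 34 mm high, rising to the rear (+x), with stepped holes. Origin: centre of the footprint at foot-sole level. Four rubber feet, 4 mm high, 12 across, at x = -30 and +32, y = +-43 mm. Rear face 1 mm before the stop rail, which keeps it from sliding off as the wedge enters.
- front_edge (a point): Middle of the stage's lower front edge (stage x = -40 mm), 4 mm above the deck when the stage is down; below it 74 mm are free between the front feet. As the wedge lifts this edge the stage tips about its rear feet.
- foot_front_left (a point): Sole of the stage's front foot on the +y side; at deck height (48 mm above the desk) when down.
- foot_front_right (a point): Sole of the stage's front foot on the -y side.
- foot_rear_left (a point): Sole of the stage's rear foot on the +y side.
- foot_rear_right (a point): Sole of the stage's rear foot on the -y side.
- offcut_a: Amber resin offcut, block 26 x 22 x 16 mm, 11 g, loose on the deck before the stage. Origin at its middle.
- offcut_b: Amber resin offcut, block 24 x 20 x 18 mm, loose on the deck. Origin at its middle.
- offcut_c: Amber resin offcut, round, 26 mm across, 16 mm high, loose on the deck. Origin at its middle.
- tray: Grey open unit tray, 184 (x) x 92 (y) x 42 mm high, walls 3 mm, 140 g, loose on the desk, close against the left or right side of the illuminator (gap 3 mm, rim 6 mm below the deck), so that what is pushed over that side falls in. Origin: centre of its underside.
- petri_0: Lowest of three stacked glass petri dishes, each 60 mm across and 14 mm high, stack 42 mm high, on the desk at the side of the illuminator away from the tray. Origin: centre of its underside. Leave alone.
- petri_1: Middle petri dish of the stack. Leave alone.
- petri_2: Top petri dish of the stack. Leave alone.
- loupe: Black stand loupe, 38 mm across, 36 mm high, on the desk. Origin: centre of its underside. Leave alone.
- forceps: Titanium forceps, about 135 mm long, 9 mm high, lying on the desk to the left. Origin: mid-length, on the desk. Leave alone.
Things that resemble listed ones, but are neither listed nor needed, are in the scene too. There is more than one size of the tray; the job needs the middle-sized.

How it is judged:
On the way, in this order (a step that is already met when the one before it is completed fails the run):
1. the three offcuts lie in the unit tray, the wedge is in the fingers and the stage still down on the deck (x of offcut_a in the frame of tray between -0.089 and 0.089 m and y of offcut_a in the frame of tray between -0.043 and 0.043 m and z of each of offcut_a, offcut_b, offcut_c in the frame of tray below 0.042 m and x of offcut_b in the frame of tray between -0.089 and 0.089 m and y of offcut_b in the frame of tray between -0.043 and 0.043 m and x of offcut_c in the frame of tray between -0.089 and 0.089 m and y of offcut_c in the frame of tray between -0.043 and 0.043 m and z of each of foot_front_left, foot_front_right in the frame of illuminator below 0.049 m and contact force between the fingers and wedge above 3 N), for 0.2 s.
2. the held wedge, flat on the deck, carries the stage's front edge with both front feet just off the deck (z of foot_front_left in the frame of illuminator between 0.0492 and 0.0545 m and z of foot_front_right in the frame of illuminator between 0.0492 and 0.0545 m and z of each of foot_rear_left, foot_rear_right in the frame of illuminator below 0.0495 m and contact force between stage and wedge above 0.4 N and contact force between the fingers and wedge above 3 N and contact force between each of the arm, the fingers and stage below 0.2 N and z of wedge in the frame of illuminator below 0.052 m and angle between wedge's own z axis and vertical below 0.1 rad), for 0.2 s.
At the end, for the whole second after the job is handed in: Offcuts in the level tray; stage front feet 1.2 to 6.5 mm above the deck, rear feet on it (1.5 mm), stage within 12 mm and 0.1 rad of its place, carried by the wedge (over 0.4 N), robot off the stage; wedge gripped (over 3 N), flat on the deck (4 mm, 0.1 rad); all still (all of step 2 and x of offcut_a in the frame of tray between -0.089 and 0.089 m and y of offcut_a in the frame of tray between -0.043 and 0.043 m and z of each of offcut_a, offcut_b, offcut_c in the frame of tray below 0.042 m and x of offcut_b in the frame of tray between -0.089 and 0.089 m and y of offcut_b in the frame of tray between -0.043 and 0.043 m and x of offcut_c in the frame of tray between -0.089 and 0.089 m and y of offcut_c in the frame of tray between -0.043 and 0.043 m and distance of stage from where it was at the start of the episode below 0.012 m and angle between the x axis of stage and the x axis of illuminator, either way round below 0.1 rad and linear speed of each of stage, wedge below 0.01 m/s and linear speed of each of offcut_a, offcut_b, offcut_c below 0.02 m/s and angle between tray's own z axis and vertical below 0.1 rad); the arm keeps its last pose, push and grip.
It fails at once if the fingers touch an offcut instead of the wedge sweeping it (contact force between the fingers and offcut_a above 0.2 N or contact force between the fingers and offcut_b above 0.2 N or contact force between the fingers and offcut_c above 0.2 N).
It fails at once if the robot itself pushes the stage (contact force between any of the arm, the fingers and stage above 1 N).
It fails at once if the stage's front is raised more than 10 mm (z of any of foot_front_left, foot_front_right in the frame of illuminator above 0.058 m).
It fails at once if a petri dish, the loupe or the forceps is moved more than 15 mm (distance of any of petri_0, petri_1, petri_2, loupe, forceps from where it was at the start of the episode above 0.015 m).
It also fails if it takes over 51 s, if anything falls off the work surface, if the arm or the gripper's body presses on something with over 40 N, if the wrist force passes 120 N, or if a joint passes its speed limit or range.

## Working session

There is one attempt and no reset: what is moved stays moved. The work goes in short steps, Python scripts to look and compute and a tool call to move; the robot and the scene stay as the last step left them, time stands still between calls to the robot, and variables do not carry over. Pictures are saved under pics/ and viewed, at most 10 in all, crops included, and the job is handed in when it is done.

Besides the shell and the picture viewer there is one more tool, called after ">>>" as name(argument=value, ...), one argument or row to a line, values as JSON. drive_tool: Moves the arm, as the interface text tells. Its arguments: {"type":"object","properties":{"increments":{"type":"array","items":{"type":"array","items":{"type":"number"}}},"fingers":{"type":"number"},"force":{"type":"number"}},"required":["increments"]}

```bash
mkdir -p pics; ls; cat > h.py <<'E'
import numpy as np, cv2
from plant import status, optics, sign_off, spotter
def save(cam,name):
    im=optics.grab_frame(cam); cv2.imwrite('pics/'+name,im[:,:,::-1]); return im
def ray(cam,px):
    c=optics.camera_info(cam); R=np.array(c['R']);t=np.array(c['t'])
    f=192/np.tan(np.radians(c['fov_y'])/2); d=np.array([px[0]-c['cx'],px[1]-c['cy']],float)
    if cam=='wrist':
        r=np.hypot(*d); th=r/f; v=np.array([*(d/max(r,1e-9)*np.sin(th)),np.cos(th)])
    else: v=np.array([*(d/f),1.])
    return -R.T@t, R.T@v
def at(cam,px,z):
    o,v=ray(cam,px); return (o+v*(z-o[2])/v[2])
E
python3 - <<'E'
from h import *
a=save('top','a.png'); b=save('scene','b.png')
cv2.imwrite('pics/t0.png',cv2.resize(a[:,:,::-1],(800,600),interpolation=cv2.INTER_CUBIC))
for l,z in [('wedge',.014),('wedge_grip',.058),('illuminator',.048),('stage',.07),('offcut_a',.064),('offcut_c',.064),('tray',.042),('petri_2',.042),('loupe',.036),('forceps',.005)]:
    for s in spotter.silhouettes(l,'top'):
        ys,xs=np.nonzero(s['pixels']); r=cv2.minAreaRect(np.c_[xs,ys].astype(np.float32))
        P=np.array([at('top',p,z)[:2] for p in cv2.boxPoints(r)])
        print(l,round(s['confidence'],2),np.round(s['centre']),len(xs),np.round(at('top',s['centre'],z),3),np.round(P,3).tolist())
print({k:v for k,v in optics.camera_info('top').items()})
E
```

```text
pics
wedge 0.21 [243. 133.] 924 [0.663 0.037 0.014] [[0.701, 0.1], [0.71, -0.016], [0.615, -0.023], [0.606, 0.092]]
wedge_grip 0.91 [367. 183.] 394 [ 0.485 -0.36   0.058] [[0.441, -0.333], [0.551, -0.365], [0.541, -0.401], [0.432, -0.369]]
stage 0.57 [243. 136.] 930 [0.637 0.037 0.07 ] [[0.684, 0.097], [0.694, -0.014], [0.6, -0.022], [0.59, 0.088]]
offcut_a 0.64 [223. 178.] 53 [0.501 0.1   0.064] [[0.517, 0.116], [0.517, 0.094], [0.494, 0.094], [0.494, 0.116]]
offcut_c 0.64 [223. 178.] 53 [0.501 0.1   0.064] [[0.517, 0.116], [0.517, 0.094], [0.494, 0.094], [0.494, 0.116]]
tray 0.78 [167. 112.] 700 [0.726 0.289 0.042] [[0.772, 0.343], [0.803, 0.29], [0.684, 0.226], [0.654, 0.278]]
tray 0.7 [148. 265.] 3994 [0.229 0.331 0.042] [[0.345, 0.438], [0.375, 0.29], [0.114, 0.229], [0.087, 0.374]]
tray 0.64 [190. 180.] 1620 [0.497 0.208 0.042] [[0.601, 0.273], [0.606, 0.177], [0.421, 0.164], [0.416, 0.258]]
tray 0.62 [372. 184.] 418 [ 0.484 -0.382  0.042] [[0.443, -0.337], [0.557, -0.371], [0.547, -0.409], [0.433, -0.374]]
tray 0.24 [242. 137.] 909 [0.642 0.04  0.042] [[0.692, 0.097], [0.7, -0.016], [0.61, -0.021], [0.601, 0.09]]
petri_2 0.75 [290. 166.] 264 [ 0.543 -0.117  0.042] [[0.574, -0.09], [0.575, -0.146], [0.518, -0.145], [0.518, -0.089]]
loupe 0.51 [334. 112.] 130 [ 0.731 -0.268  0.036] [[0.741, -0.25], [0.741, -0.291], [0.699, -0.289], [0.699, -0.249]]
forceps 0.62 [129. 179.] 20 [0.507 0.415 0.005] [[0.508, 0.425], [0.514, 0.419], [0.499, 0.403], [0.493, 0.41]]
{'fov_y': 52.20330801783209, 'cx': 254.23102946449382, 'cy': 187.6525646449663, 'R': array([[-1.94267577e-03, -9.99899415e-01,  1.40494194e-02],
       [-9.88752731e-01, -1.80414495e-04, -1.49559370e-01],
       [ 1.49546862e-01, -1.41819472e-02, -9.88652926e-01]]), 't': array([1.15910414e-03, 4.74174042e-01, 1.23386620e+00])}
```

View pics/t0.png

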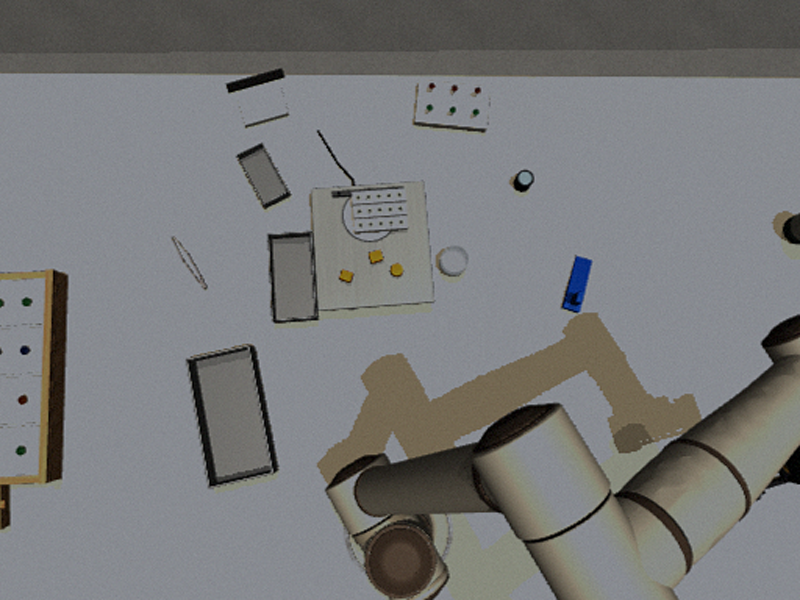

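View pics/b.png

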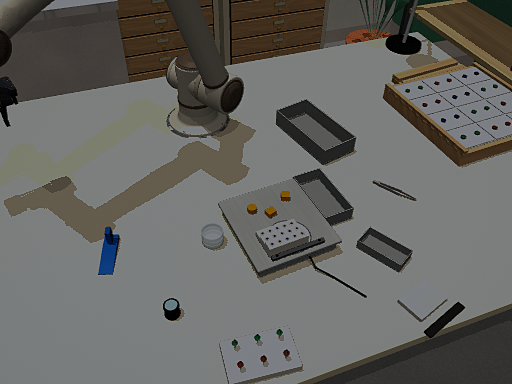

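The top view (800x600 scale) shows the illuminator at about (372,245), the middle-sized tray against its +y side at (293,277), and the offcuts at (346,276), (376,257) and (397,270). The wedge is at (577,285) with its grip near (574,298) and its tip pointing away from the robot.

```bash
python3 - <<'E'
from h import *
a=cv2.imread('pics/a.png'); h=cv2.cvtColor(a,cv2.COLOR_BGR2HSV)
s=1/1.5625
ic=[(311,187),(423,181),(434,303),(318,311)]
print('illum',[np.round(at('top',(x*s,y*s),.048)[:2],3).tolist() for x,y in ic])
m=((h[:,:,0]>15)&(h[:,:,0]<28)&(h[:,:,1]>150)&(h[:,:,2]>90)).astype(np.uint8); m[:, :190]=0; m[:,290:]=0
n,l,st,c=cv2.connectedComponentsWithStats(m)
for i in range(1,n):
    if st[i,4]>15: print('off',c[i],st[i,4],np.round(at('top',c[i],.058),3))
m=((h[:,:,0]>105)&(h[:,:,0]<130)&(h[:,:,1]>180)).astype(np.uint8); m[:,:340]=0;m[:,400:]=0;m[:150]=0;m[215:]=0
ys,xs=np.nonzero(m); r=cv2.minAreaRect(np.c_[xs,ys].astype(np.float32))
print('wedge',len(xs),[(np.round(at('top',p,.003)[:2],3).tolist(),np.round(p).tolist()) for p in cv2.boxPoints(r)])
b=cv2.resize(a[145:210,345:395],None,fx=8,fy=8,interpolation=cv2.INTER_CUBIC)
c=cv2.resize(a[110:210,165:285],None,fx=5,fy=5,interpolation=cv2.INTER_CUBIC)
o=np.zeros((520,1000,3),np.uint8);o[:520,:400]=b;o[:500,400:]=c
cv2.imwrite('pics/c1.png',cv2.resize(o,(800,416)))
print(status.observe())
E
```

```text
illum [[0.698, 0.182], [0.712, -0.054], [0.452, -0.074], [0.436, 0.163]]
off [240.  163.5] 48 [0.549 0.047 0.058]
off [253.47727273 172.09090909] 44 [0.521 0.003 0.058]
off [221.14634146 176.        ] 41 [0.508 0.107 0.058]
wedge 353 [([0.448, -0.349], [359.0, 197.0]), ([0.56, -0.384], [368.0, 164.0]), ([0.551, -0.419], [379.0, 167.0]), ([0.439, -0.383], [370.0, 200.0])]
{'clock': 0.6, 'joint_positions': array([-1.03740626e+00,  3.84681932e-01,  7.90637579e-03, -2.07346083e-05,
       -1.19400218e+00, -2.58610494e-01]), 'qvel': array([ 8.26915446e-05,  1.53740714e-04, -5.20356867e-04, -8.62153175e-04,
       -1.71862623e-03,  3.53964551e-04]), 'joint_efforts': array([ 3.15580264e-04, -3.90211630e+01,  1.87534332e+01,  4.22257304e+00,
        1.54555764e-02, -3.22038682e-05]), 'tcp_pos': array([ 0.16961363, -0.60152146,  0.24456041]), 'eef_rot': array([-1.36954187e-01,  9.90577382e-01, -4.85734468e-06,  1.24794631e-05]), 'ft_force': array([-0.22460936, -0.04214886,  0.38059728]), 'wrist_torque': array([-0.04667933,  0.02452018, -0.0329724 ]), 'finger_force': 0.0, 'opening': 1.0072594866529556}
```

View pics/c1.png

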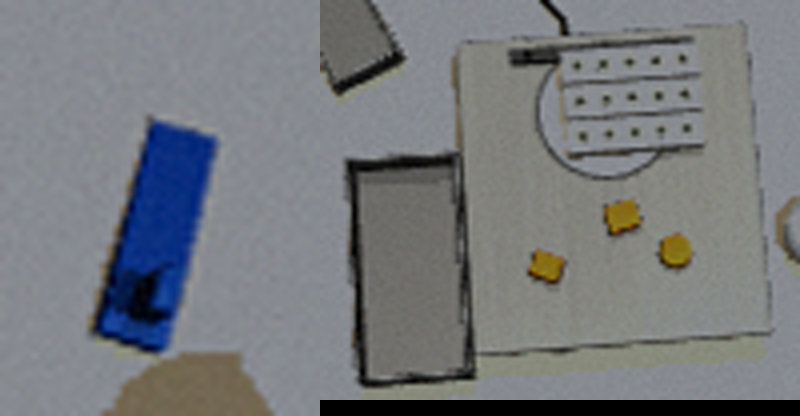

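The crops show the grip toward the heel, so the wedge points away from the robot at a yaw of about -17°. The middle-sized tray is flush on the +y side and the stage is off-centre on the deck. I'll move above the wedge.

>>> drive_tool(
  increments=[
    [-46,19,0,0],
    [-92,38,0,0],
    [-138,57,0,0],
    [-184,76,0,0],
    [-230,95,0,0],
  ],
  fingers=-1,
)

```text
clock: 1.1
tcp_pos: [0.3665, -0.4463, 0.2449]
eef_rot: [-0.137, 0.991, -0.0, 0.0]
ft_force: [0.5, -1.1, -0.1]
opening: 1.003
finger_force: 0.0
```

>>> drive_tool(
  increments=[
    [-30,12,15,0.145],
    [-60,24,30,0.29],
    [-90,36,45,0.43],
    [-113,47,60,0.578],
    [-113,47,60,0.578],
  ],
)

```text
clock: 1.6
tcp_pos: [0.4623, -0.3693, 0.1821]
eef_rot: [0.15, 0.989, 0.001, -0.002]
ft_force: [0.2, 0.3, -0.2]
opening: 1.0
finger_force: 0.0
```

```bash
python3 - <<'E'
from h import *
s=status.observe(); print(s['clock'],s['tcp_pos'],s['eef_rot'],s['joint_positions'])
a=save('wrist','w1.png')
for l in ['wedge','wedge_grip']:
    for q in spotter.silhouettes(l,'wrist'):
        ys,xs=np.nonzero(q['pixels']); print(l,q['confidence'],q['centre'],len(xs))
h=cv2.cvtColor(cv2.imread('pics/w1.png'),cv2.COLOR_BGR2HSV)
m=(h[:,:,0]>105)&(h[:,:,0]<130)&(h[:,:,1]>150)
ys,xs=np.nonzero(m); r=cv2.minAreaRect(np.c_[xs,ys].astype(np.float32))
print(len(xs),[(np.round(at('wrist',p,.003)[:2],3).tolist(),np.round(p).tolist()) for p in cv2.boxPoints(r)])
E
```

```text
1.6 [ 0.4622585  -0.36929655  0.18211865] [ 1.50238628e-01  9.88647562e-01  9.26871589e-04 -1.86904613e-03] [-4.01018851e-01  3.80997972e-01 -1.62914487e-01 -1.01474311e-03
 -1.03096479e+00 -1.47087406e+00]
wedge 0.63 [256.8, 206.4] 3075
wedge_grip 0.97 [253.5, 202.6] 3156
6486 [([0.827, -1.293], [0.0, 383.0]), ([0.321, -0.726], [0.0, 161.0]), ([0.543, -0.006], [511.0, 161.0]), ([1.268, 0.168], [511.0, 383.0])]
```

View pics/w1.png

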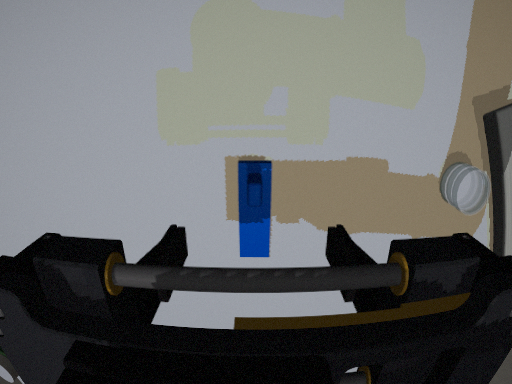

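In the wrist view the wedge's heel is at row 161 (columns 239–271), its tip at row 257 (240–270), and the grip top at about (255,185).

```bash
python3 - <<'E'
from h import *
H=at('wrist',(255,160.5),.014)[:2];T=at('wrist',(255,257.5),.001)[:2]; 
hl,hr=[at('wrist',(c,161),.014)[:2] for c in (239,271.5)]; tl,tr=[at('wrist',(c,257),.001)[:2] for c in (240,270.5)]
print(H,T,np.linalg.norm(T-H),np.linalg.norm(hl-hr),np.linalg.norm(tl-tr)); d=(T-H)/np.linalg.norm(T-H); print('yaw',np.arctan2(d[1],d[0]))
O=(T-.098*d+H+.022*d)/2; s=status.observe(); print('O',O, 'grip top', at('wrist',(254.5,183),.058))
from scipy.spatial.transform import Rotation as Ro
R=Ro.from_quat(s['eef_rot']).as_matrix(); print('toolx',R[:,0],'tooly',R[:,1]); print('delta tool',R.T@(np.r_[O,.046]-s['tcp_pos'])*1000, 'yawerr',np.arctan2(*(R[:2,1][::-1]))-np.pi/2)
E
```

```text
[ 0.44093312 -0.36778243] [ 0.56046522 -0.40495399] 0.1251784604593144 0.03467840123401964 0.03813515821657088
yaw -0.30149546144861317
O [ 0.46441322 -0.37508417] grip top [ 0.45280068 -0.37170593  0.058     ]
toolx [-9.54868843e-01  2.97027527e-01 -3.76060638e-04] tooly [ 2.97027684e-01  9.54868753e-01 -4.69497057e-04]
delta tool [ -3.88157122  -1.82656078 138.96492907] yawerr -0.301578374223489
```

>>> drive_tool(
  increments=[
    [-2,-1,40,0],
    [-2,-1,80,0],
    [-2,-1,115,0],
    [-2,-1,136,0],
    [-2,-1,136,0],
  ],
)

```text
clock: 2.25
tcp_pos: [0.4603, -0.3734, 0.0461]
eef_rot: [0.152, 0.988, 0.001, -0.003]
ft_force: [0.1, 1.1, 0.8]
opening: 1.001
finger_force: 0.0
```

>>> drive_tool(
  increments=[
    [0,0,0,0],
    [0,0,0,0],
    [0,0,0,0],
    [0,0,0,0],
    [0,0,0,0],
  ],
  fingers=1,
  force=35,
)

```text
clock: 2.75
tcp_pos: [0.4631, -0.3735, 0.0494]
eef_rot: [0.151, 0.989, -0.0, 0.001]
ft_force: [0.1, 0.3, 0.2]
opening: 0.633
finger_force: 0.0
```

>>> drive_tool(
  increments=[
    [0,0,0,0],
    [0,0,0,0],
    [0,0,0,0],
    [0,0,0,0],
    [0,0,0,0],
  ],
)

```text
clock: 3.25
tcp_pos: [0.4628, -0.3733, 0.0485]
eef_rot: [0.151, 0.989, 0.0, -0.0]
ft_force: [-0.5, 1.1, 0.5]
opening: 0.176
finger_force: 0.3
```

>>> drive_tool(
  increments=[
    [0,0,0,0],
    [0,0,0,0],
    [0,0,0,0],
  ],
)

```text
clock: 3.55
tcp_pos: [0.4628, -0.3733, 0.0485]
eef_rot: [0.151, 0.989, 0.0, -0.0]
ft_force: [-0.2, -0.3, -0.4]
opening: 0.156
finger_force: 35.0
```

>>> drive_tool(
  increments=[
    [0,0,-15,0],
    [0,0,-40,0],
    [0,0,-70,0],
    [0,0,-95,0],
    [0,10,-110,0],
  ],
)

```text
clock: 4.05
tcp_pos: [0.4663, -0.3645, 0.1606]
eef_rot: [0.152, 0.988, -0.001, 0.001]
ft_force: [0.3, -0.8, -0.5]
opening: 0.156
finger_force: 35.0
```

>>> drive_tool(
  increments=[
    [9,30,0,0],
    [18,70,0,0],
    [27,110,0,0],
    [36,150,0,0],
    [46,190,0,0],
  ],
)

```text
clock: 4.55
tcp_pos: [0.4781, -0.1666, 0.158]
eef_rot: [0.151, 0.989, 0.0, -0.001]
ft_force: [0.7, 0.0, -1.0]
opening: 0.158
finger_force: 35.0
```

>>> drive_tool(
  increments=[
    [8,32,0,-0.1],
    [16,64,0,-0.2],
    [24,96,0,-0.3],
    [26,126,0,-0.377],
    [26,126,0,-0.377],
  ],
)

```text
clock: 5.05
tcp_pos: [0.4918, -0.0377, 0.1583]
eef_rot: [-0.04, 0.999, 0.0, 0.0]
ft_force: [0.6, 0.2, -0.6]
opening: 0.16
finger_force: 35.0
```

>>> drive_tool(
  increments=[
    [0,0,0,0],
    [0,0,0,0],
  ],
)

```text
clock: 5.25
tcp_pos: [0.4908, -0.0411, 0.1582]
eef_rot: [-0.036, 0.999, -0.0, -0.001]
ft_force: [0.2, -0.1, -0.3]
opening: 0.16
finger_force: 35.0
```

```bash
python3 - <<'E'
from h import *
s=status.observe(); print(s['clock'],s['tcp_pos'],s['eef_rot'],s['finger_force'])
a=save('wrist','w2.png'); cv2.imwrite('pics/w2b.png',cv2.resize(a[:,:,::-1],(800,600),interpolation=cv2.INTER_CUBIC))
E
```

```text
5.25 [ 0.49083088 -0.04107685  0.15815869] [-3.63350857e-02  9.99339483e-01 -3.85199209e-05 -5.97907657e-04] 34.999463902786374
```

View pics/w2b.png

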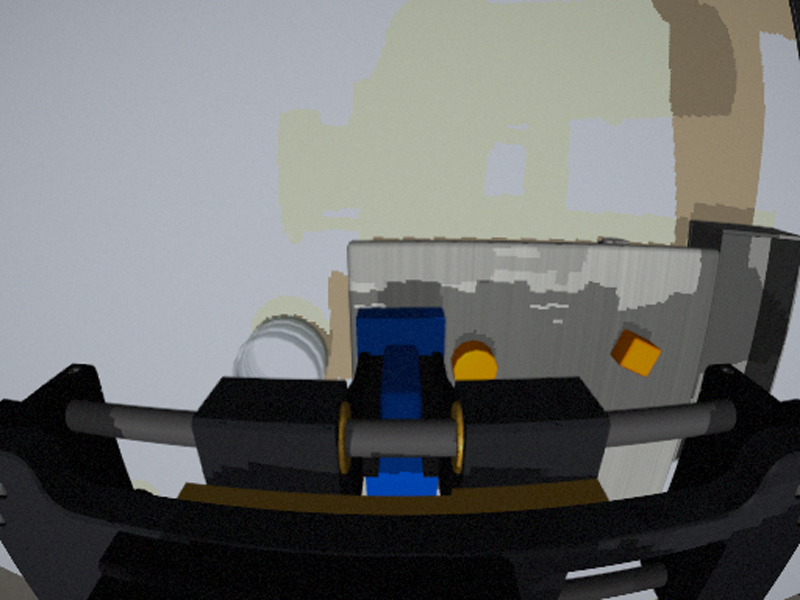

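The wrist view (800 scale) shows the wedge in hand, its heel corners at (357,308) and (444,308). The deck's front corners are at (350,242) and (715,247), with the round offcut at (474,362) and a block offcut at (637,353).

```bash
python3 - <<'E'
from h import *
s=.64
f=lambda p,z:at('wrist',(p[0]*s,p[1]*s),z)[:2]
r=np.round
FR,FL=f((350,242),.048),f((715,247),.048); d=FL-FR; w=np.linalg.norm(d); d/=w; x=np.array([d[1],-d[0]])
print('deck',FR,FL,w,'yaw',np.arctan2(x[1],x[0]))
O=(FR+FL)/2+.135*x; print('O',O)
L=lambda p:r([(p-O)@x,(p-O)@d],4)
for n,p,z in [('c',(474,360),.064),('blk',(640,357),.064),('heelR',(357,308),.1237),('heelL',(444,308),.1237),('tipR',(366,496),.1125),('petri',(281,360),.042)]: print(n,f(p,z),L(f(p,z)))
# same from scene camera
for l,z in [('offcut_a',.056),('stage',.065),('tray',.042)]:
    optics.grab_frame('scene') if l=='offcut_a' else 0
    for q in spotter.silhouettes(l,'scene')[:4]: P=at('scene',q['centre'],z)[:2]; print(l,r(q['confidence'],2),r(q['centre']),r(P,3),L(P))
E
```

```text
deck [ 0.45473522 -0.07182997] [0.43503013 0.15844834] 0.23111985993736714 yaw 0.08536283575119052
O [0.57939111 0.05481918]
c [0.51294556 0.00152233] [-0.0707 -0.0474]
blk [0.5064447  0.10645233] [-0.0683  0.0577]
heelR [ 0.46685373 -0.06046161] [-0.122  -0.1053]
heelL [ 0.46427961 -0.02596445] [-0.1216 -0.0707]
tipR [ 0.5737615  -0.05316097] [-0.0148 -0.1071]
petri [ 0.53228691 -0.11269386] [-0.0612 -0.1629]
offcut_a 0.56 [271. 210.] [0.54  0.052] [-0.0394  0.0007]
offcut_a 0.54 [255. 208.] [0.521 0.013] [-0.0616 -0.0365]
offcut_a 0.44 [286. 201.] [0.522 0.104] [-0.0526  0.0537]
stage 0.6 [282. 237.] [0.646 0.037] [ 0.0644 -0.0235]
tray 0.76 [386. 248.] [0.754 0.28 ] [0.1928 0.2091]
tray 0.73 [312. 134.] [0.259 0.312] [-0.2972  0.2837]
tray 0.59 [327. 198.] [0.538 0.222] [-0.0271  0.1702]
tray 0.56 [237. 198.] [ 0.452 -0.015] [-0.1326 -0.0587]
```

>>> drive_tool(
  increments=[
    [0,0,18,0],
    [0,0,36,0],
    [0,0,50,0],
    [0,0,58,0],
    [0,0,60,0],
  ],
)

```text
clock: 6.0
tcp_pos: [0.491, -0.0411, 0.0978]
eef_rot: [-0.037, 0.999, -0.0, -0.001]
ft_force: [-0.1, 0.7, -0.7]
opening: 0.162
finger_force: 35.0
```

>>> drive_tool(
  increments=[
    [0,0,0,0],
    [0,0,0,0],
  ],
)

```text
clock: 6.2
tcp_pos: [0.492, -0.0407, 0.0992]
eef_rot: [-0.037, 0.999, 0.0, 0.001]
ft_force: [0.3, -0.8, -0.9]
opening: 0.155
finger_force: 35.0
```

>>> drive_tool(
  increments=[
    [0,6,1,0],
    [0,16,1,0],
    [0,26,1,0],
    [0,36,1,0],
    [0,46,1,0],
  ],
)

```text
clock: 6.7
tcp_pos: [0.488, 0.0063, 0.0977]
eef_rot: [-0.037, 0.999, 0.0, 0.0]
ft_force: [0.2, -0.2, -1.3]
opening: 0.158
finger_force: 35.0
```

>>> drive_tool(
  increments=[
    [0,10,0,0],
    [0,20,0,0],
    [0,30,0,0],
    [0,40,0,0],
    [0,50,0,0],
  ],
)

```text
clock: 7.2
tcp_pos: [0.4843, 0.0559, 0.0975]
eef_rot: [-0.037, 0.999, 0.0, -0.0]
ft_force: [0.5, 0.2, -1.0]
opening: 0.159
finger_force: 35.0
```

>>> drive_tool(
  increments=[
    [0,10,0,0],
    [0,20,0,0],
    [0,30,0,0],
    [0,40,0,0],
    [0,48,0,0],
  ],
)

```text
clock: 7.7
tcp_pos: [0.4808, 0.1038, 0.0975]
eef_rot: [-0.037, 0.999, 0.0, 0.0]
ft_force: [-0.5, -0.2, -1.4]
opening: 0.159
finger_force: 35.0
```

```bash
python3 - <<'E'
from h import *
s=status.observe(); print(s['clock'],s['tcp_pos'],s['eef_rot'],s['ft_force'])
a=optics.grab_frame('scene'); b=optics.grab_frame('wrist')
o=np.zeros((600,800,3),np.uint8)
o[:300]=cv2.resize(a[150:285,170:410],(800,300)) if 0 else 0
c=cv2.resize(a[160:270,200:370],None,fx=3.5,fy=3.5,interpolation=cv2.INTER_CUBIC); d=cv2.resize(b,(276,207))
o=np.zeros((385,800,3),np.uint8);o[:385,:595]=c;o[:149,600:]=cv2.resize(d,(200,149))
cv2.imwrite('pics/s3.png',o[:,:,::-1])
E
```

```text
7.7 [0.48078441 0.10380076 0.0975435 ] [-3.70179040e-02  9.99314602e-01  1.29547334e-05  1.60717990e-05] [-0.4650879  -0.243488   -1.35304447]
```

View pics/s3.png

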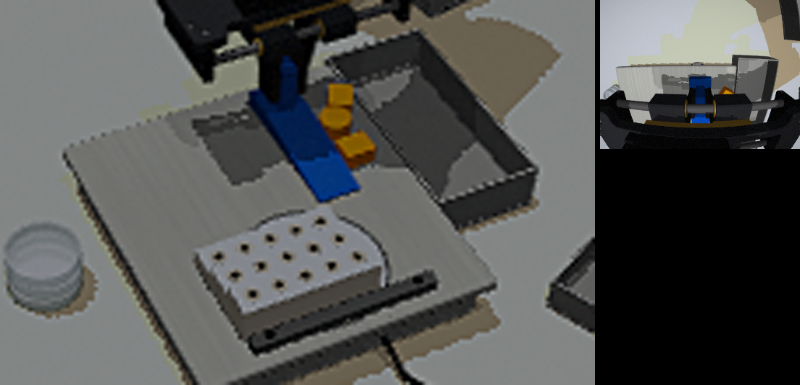

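The scene view shows the three offcuts in one row ahead of the wedge's long side, with the stage untouched. I'll carry on to the edge, slower now.

>>> drive_tool(
  increments=[
    [0,8,0,0],
    [0,16,0,0],
    [0,24,0,0],
    [0,32,0,0],
    [0,38,0,0],
  ],
)

```text
clock: 8.3
tcp_pos: [0.478, 0.1416, 0.0976]
eef_rot: [-0.037, 0.999, 0.0, 0.0]
ft_force: [0.4, -0.3, -0.2]
opening: 0.16
finger_force: 35.0
```

>>> drive_tool(
  increments=[
    [0,6,0,0],
    [0,12,0,0],
    [0,18,0,0],
    [0,24,0,0],
    [0,30,0,0],
  ],
)

```text
clock: 8.8
tcp_pos: [0.4758, 0.1712, 0.0976]
eef_rot: [-0.037, 0.999, 0.0, 0.0]
ft_force: [-0.7, 0.1, -1.0]
opening: 0.156
finger_force: 35.0
```

>>> drive_tool(
  increments=[
    [0,2,0,0],
    [0,2,0,0],
    [0,2,0,0],
  ],
)

```text
clock: 9.1
tcp_pos: [0.4756, 0.1726, 0.0975]
eef_rot: [-0.037, 0.999, -0.0, -0.0]
ft_force: [-0.2, 0.3, -0.8]
opening: 0.157
finger_force: 35.0
```

```bash
python3 - <<'E'
from h import *
s=status.observe(); print(s['clock'],s['tcp_pos'],s['eef_rot'],s['ft_force'])
a=optics.grab_frame('scene'); b=optics.grab_frame('wrist')
c=cv2.resize(a[160:270,200:370],None,fx=3,fy=3,interpolation=cv2.INTER_CUBIC)
o=np.zeros((330,800,3),np.uint8);o[:,:510]=c;o[:218,510:]=cv2.resize(b,(290,218))
cv2.imwrite('pics/s4.png',o[:,:,::-1])
E
```

```text
9.1 [0.47555709 0.17262993 0.0975038 ] [-3.68841857e-02  9.99319538e-01 -6.37453129e-05 -1.16388533e-04] [-0.15766517  0.25609669 -0.78294837]
```

View pics/s4.png

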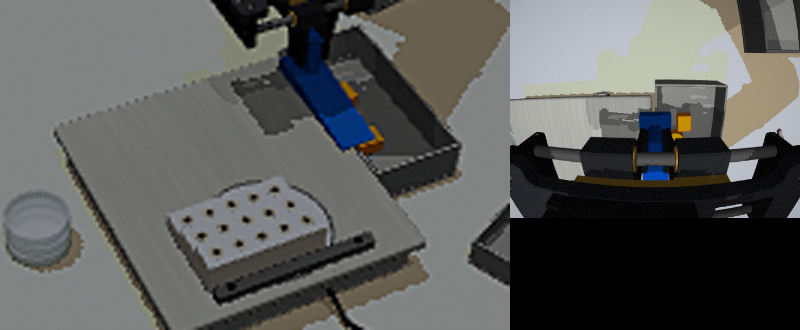

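The offcuts appear to be in the tray; one is partly hidden behind the wedge. I'll retreat to check the tray and measure the stage.

>>> drive_tool(
  increments=[
    [0,-10,-4,0],
    [0,-35,-4,0],
    [0,-65,-4,0],
    [0,-100,-4,0],
    [0,-130,-4,0],
  ],
)

```text
clock: 9.7
tcp_pos: [0.485, 0.041, 0.1019]
eef_rot: [-0.037, 0.999, -0.0, -0.0]
ft_force: [-0.2, -0.6, -1.3]
opening: 0.159
finger_force: 35.0
```

>>> drive_tool(
  increments=[
    [0,-10,0,0],
    [0,-16,0,0],
    [0,-16,0,0],
    [0,-16,0,0],
  ],
)

```text
clock: 10.1
tcp_pos: [0.4866, 0.0277, 0.1017]
eef_rot: [-0.037, 0.999, 0.0, 0.0]
ft_force: [-1.4, -0.4, -0.8]
opening: 0.157
finger_force: 35.0
```

```bash
python3 - <<'E'
from h import *
s=status.observe(); print(s['clock'],s['tcp_pos'],s['eef_rot'],s['ft_force'])
a=optics.grab_frame('top')
cv2.imwrite('pics/s5.png',cv2.resize(a[105:215,165:295],(780,660),interpolation=cv2.INTER_CUBIC)[:600,:,::-1])
optics.grab_frame('scene')
O=np.array([.5794,.0548]);y=.078;x=np.array([np.cos(y),np.sin(y)]);d=np.array([-x[1],x[0]])
L=lambda p:np.round([(p-O)@x,(p-O)@d],4)
for cam in ('scene','top'):
  for l,z in [('offcut_a',.01),('stage',.07)]:
    for q in spotter.silhouettes(l,cam)[:4]:
      P=at(cam,q['centre'],z)[:2]; print(cam,l,round(q['confidence'],2),np.round(q['centre']),L(P))
      if l=='stage':
        ys,xs=np.nonzero(q['pixels']); print([L(at(cam,p,.07)[:2]).tolist() for p in cv2.boxPoints(cv2.minAreaRect(np.c_[xs,ys].astype(np.float32)))])
E
```

```text
10.1 [0.48663392 0.02767873 0.10166531] [-3.71931286e-02  9.99308068e-01  1.01460300e-04  2.16721348e-04] [-1.35858552 -0.38611309 -0.84225683]
scene offcut_a 0.63 [319. 198.] [-0.0601  0.1694]
scene offcut_a 0.59 [322. 206.] [-0.0308  0.1606]
scene offcut_a 0.58 [316. 193.] [-0.0826  0.172 ]
scene offcut_a 0.4 [259. 207.] [-0.101  -0.0062]
scene stage 0.71 [282. 236.] [ 0.0652 -0.0222]
[[0.0244, -0.0781], [0.0219, 0.0579], [0.1123, 0.035], [0.1117, -0.0935]]
top stage 0.57 [225. 143.] [0.0378 0.0366]
[[0.1211, 0.1194], [0.123, -0.1181], [-0.14, -0.1156], [-0.1405, 0.1146]]
```

View pics/s5.png

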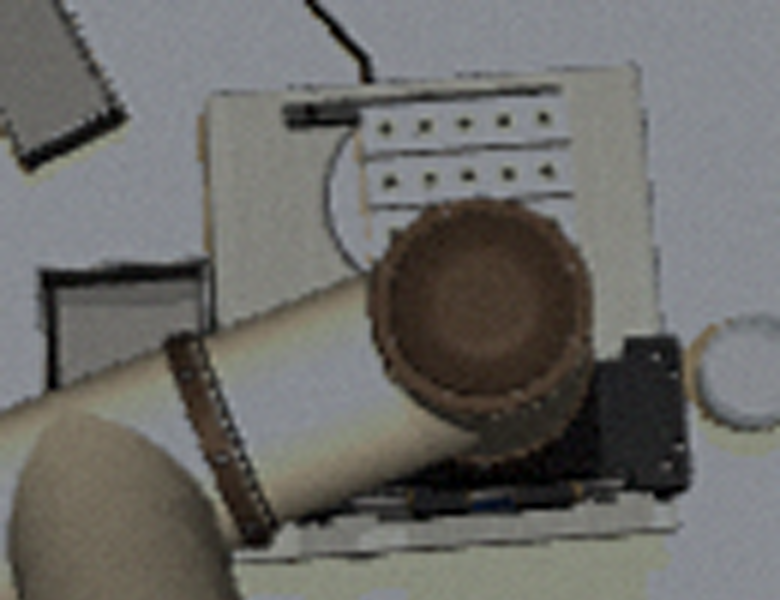

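The top view has the arm covering the stage front. The stage's rear step runs from about (362,110) to (563,100) in the crop, and the networks put all three offcuts inside the tray. Next I'll compute the stage's lateral centre.

```bash
python3 - <<'E'
from h import *
O=np.array([.5794,.0548]);y=.078;x=np.array([np.cos(y),np.sin(y)]);d=np.array([-x[1],x[0]])
L=lambda p:np.round([(p-O)@x,(p-O)@d],4)
cam='top'
for n,p,z in [('rearL',(362/6+165,105/6+105),.082),('rearR',(563/6+165,95/6+105),.082),('frontmid',(244.4,148.5),.066)]: print(n,L(at(cam,p,z)[:2]))
# white mask in first top image, along front step rows
a=cv2.imread('pics/a.png').astype(int).min(2)
for r in (143,146): print(r,a[r,218:270].tolist())
# scene: front lower corners of stage
b=cv2.imread('pics/b.png'); 
s=status.observe();print('tcp',L(s['tcp_pos'][:2]))
E
```

```text
rearL [0.1011 0.0308]
rearR [ 0.0986 -0.0765]
frontmid [ 0.0154 -0.0236]
143 [123, 107, 77, 140, 138, 140, 140, 137, 117, 136, 133, 120, 64, 85, 134, 139, 134, 127, 82, 41, 110, 141, 133, 137, 119, 47, 81, 137, 135, 136, 141, 115, 97, 134, 138, 134, 139, 133, 126, 126, 140, 139, 136, 131, 127, 127, 125, 127, 129, 131, 125, 129]
146 [124, 128, 114, 81, 109, 139, 134, 132, 136, 133, 136, 136, 137, 134, 136, 137, 141, 140, 140, 138, 138, 141, 142, 136, 141, 142, 142, 145, 138, 113, 117, 114, 95, 96, 96, 87, 67, 70, 69, 57, 56, 50, 69, 111, 129, 129, 128, 130, 131, 127, 124, 128]
tcp [-0.0948 -0.0198]
```

>>> drive_tool(
  increments=[
    [0,-1,1,0],
    [0,-2,2,0],
    [0,-3,3.5,0],
    [0,-3,5,0],
    [0,-3,5,0],
  ],
)

```text
clock: 10.9
tcp_pos: [0.4867, 0.024, 0.0965]
eef_rot: [-0.037, 0.999, -0.0, -0.0]
ft_force: [0.4, -0.1, -1.2]
opening: 0.155
finger_force: 35.0
```

>>> drive_tool(
  increments=[
    [0,0,0.5,0],
    [0,0,0.5,0],
    [0,0,0.5,0],
  ],
)

```text
clock: 11.2
tcp_pos: [0.4867, 0.024, 0.0964]
eef_rot: [-0.037, 0.999, -0.0, 0.0]
ft_force: [-1.1, -0.5, 4.6]
opening: 0.157
finger_force: 35.0
```

>>> drive_tool(
  increments=[
    [-5,0,0,0],
    [-10,0,0,0],
    [-15,0,0,0],
    [-20,0,0,0],
    [-25,0,0,0],
  ],
)

```text
clock: 11.7
tcp_pos: [0.5111, 0.0257, 0.0964]
eef_rot: [-0.037, 0.999, -0.0, -0.001]
ft_force: [-3.7, 0.0, 6.8]
opening: 0.158
finger_force: 35.0
```

>>> drive_tool(
  increments=[
    [-4,0,0,0],
    [-8,0,0,0],
    [-12,0,0,0],
    [-15,0,0,0],
    [-17,0,0,0],
  ],
)

```text
clock: 12.2
tcp_pos: [0.5267, 0.0265, 0.0964]
eef_rot: [-0.037, 0.999, -0.001, -0.002]
ft_force: [-7.3, -1.0, 10.0]
opening: 0.161
finger_force: 35.0
```

```bash
python3 - <<'E'
from h import *
s=status.observe(); print(s['clock'],s['tcp_pos'],s['eef_rot'],s['ft_force'])
a=optics.grab_frame('scene'); z=cv2.imread('pics/b.png')[:,:,::-1]
f=lambda i:cv2.resize(i[205:275,210:340],None,fx=6,fy=4.2857*1.0,interpolation=cv2.INTER_CUBIC)
cv2.imwrite('pics/s6.png',np.vstack([f(z),f(a)])[:,:,::-1])
E
```

```text
12.2 [0.52669141 0.02654709 0.0964093 ] [-3.67171602e-02  9.99323051e-01 -5.75072375e-04 -2.22681532e-03] [-7.33585063 -1.01006869 10.0136812 ]
```

View pics/s6.png

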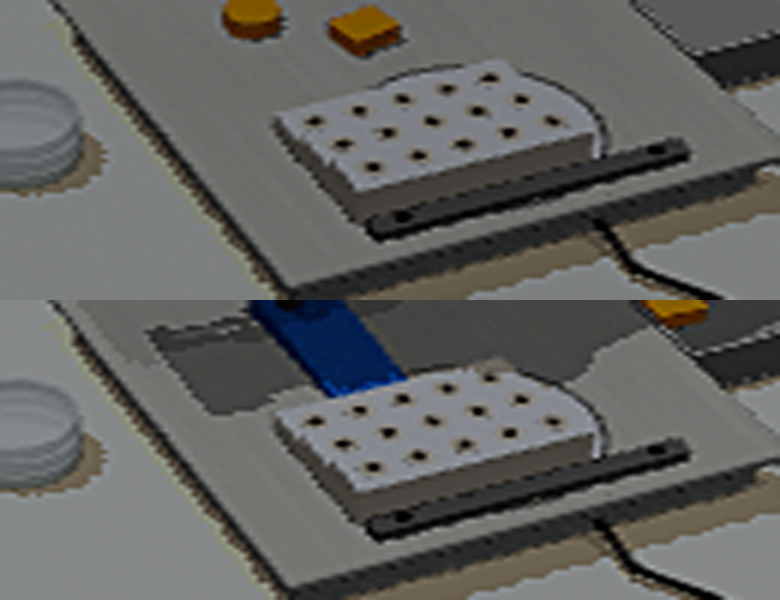

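The wedge is entering under the middle of the stage front, at about (368,380) in the lower half. The stage has not moved. I'll continue slowly.

>>> drive_tool(
  increments=[
    [-3,0,0,0],
    [-6,0,0,0],
    [-9,0,0,0],
    [-11,0,0,0],
    [-13,0,0,0],
  ],
)

```text
clock: 12.75
tcp_pos: [0.5396, 0.0275, 0.0964]
eef_rot: [-0.037, 0.999, -0.001, -0.002]
ft_force: [-7.3, -0.7, 9.1]
opening: 0.158
finger_force: 35.0
```

>>> drive_tool(
  increments=[
    [-2,0,0,0],
    [-4,0,0,0],
    [-4,0,0,0],
    [-4,0,0,0],
  ],
)

```text
clock: 13.15
tcp_pos: [0.544, 0.0279, 0.0964]
eef_rot: [-0.037, 0.999, -0.0, -0.002]
ft_force: [-3.8, -1.0, 7.7]
opening: 0.16
finger_force: 35.0
```

```bash
cat > m.py <<'E'
from h import *
s=status.observe(); print(s['clock'],s['tcp_pos'],s['eef_rot'],s['ft_force'],s['finger_force'])
a=save('scene','s%d.png'%(s['clock']*100)); z=cv2.imread('pics/b.png')[:,:,::-1]
O=np.array([.5794,.0548]);y=.078;x=np.array([np.cos(y),np.sin(y)]);d=np.array([-x[1],x[0]])
print('tcp local',(s['tcp_pos'][:2]-O)@x,(s['tcp_pos'][:2]-O)@d)
c=optics.camera_info('scene');R=np.array(c['R']);t=np.array(c['t']);f=192/np.tan(np.radians(c['fov_y'])/2)
pr=lambda l:(lambda q:np.array([q[0]/q[2]*f+c['cx'],q[1]/q[2]*f+c['cy']]))(R@np.array([*(O+l[0]*x+l[1]*d),.048+l[2]])+t)
u=lambda i:cv2.cvtColor(np.ascontiguousarray(i),cv2.COLOR_RGB2GRAY)
import itertools
pts=np.array([pr((X,Y,H)) for X,H in ((.033,.018),(.06,.026),(.087,.034)) for Y in (-.063,-.043,-.023,-.003,.017)],np.float32)
up=np.array([pr((X,Y,H+.003*(.098-X)/.068)) for X,H in ((.033,.018),(.06,.026),(.087,.034)) for Y in (-.063,-.043,-.023,-.003,.017)])
n,st,e=cv2.calcOpticalFlowPyrLK(u(z),u(a),pts.reshape(-1,1,2),None,winSize=(9,9),maxLevel=1)
D=(n.reshape(-1,2)-pts).reshape(3,5,2)
print('seen flow rows front..rear',np.round(np.median(D,1),2).tolist(),'pred for 3mm',np.round((up-pts).reshape(3,5,2).mean(1),2).tolist()); print(np.round(D[0],2).tolist())
E
python3 m.py
```

```text
13.15 [0.54400736 0.02786994 0.09641354] [-3.67700026e-02  9.99322307e-01 -4.66726010e-04 -1.63599592e-03] [-3.81770436 -1.00032994  7.68010511] 35.001217746175826
tcp local -0.037383446526255706 -0.02409035292071587
seen flow rows front..rear [[0.3400000035762787, -0.33000001311302185], [0.20999999344348907, -0.10000000149011612], [0.4300000071525574, 0.4099999964237213]] pred for 3mm [[0.05, -0.75], [0.04, -0.44], [0.01, -0.13]]
[[0.17000000178813934, -0.25], [5.0, 4.940000057220459], [0.36000001430511475, -0.33000001311302185], [0.3100000023841858, -0.41999998688697815], [0.3400000035762787, -0.4300000071525574]]
```

Optical flow puts the front lift at roughly 2.3 mm, against about 2.8 mm expected from the geometry. A 3 mm nudge and a settle, then I'll hand in.

>>> drive_tool(
  increments=[
    [-1.5,0,0,0],
    [-3,0,0,0],
    [-3,0,0,0],
    [-3,0,0,0],
    [-3,0,0,0],
  ],
)

```text
clock: 13.7
tcp_pos: [0.5469, 0.0281, 0.0964]
eef_rot: [-0.037, 0.999, -0.0, -0.002]
ft_force: [-5.3, 0.4, 6.9]
opening: 0.159
finger_force: 35.0
```

>>> drive_tool(
  increments=[
    [0,0,0,0],
    [0,0,0,0],
    [0,0,0,0],
    [0,0,0,0],
    [0,0,0,0],
  ],
)

```text
clock: 14.2
tcp_pos: [0.5469, 0.0281, 0.0964]
eef_rot: [-0.037, 0.999, -0.0, -0.002]
ft_force: [-5.1, -0.6, 7.4]
opening: 0.158
finger_force: 35.0
```

```bash
python3 m.py; python3 - <<'E'
from h import *
print(sign_off())
E
```

```text
14.2 [0.54687362 0.02811968 0.0964123 ] [-3.67720480e-02  9.99322048e-01 -4.67967504e-04 -1.74404605e-03] [-5.07942076 -0.64147122  7.37097238] 35.001243338920176
tcp local -0.03450643782827638 -0.024064709581320964
seen flow rows front..rear [[0.47999998927116394, -0.36000001430511475], [0.20000000298023224, -0.09000000357627869], [0.44999998807907104, 0.46000000834465027]] pred for 3mm [[0.05, -0.75], [0.04, -0.44], [0.01, -0.13]]
[[0.1899999976158142, -0.36000001430511475], [5.179999828338623, 5.019999980926514], [0.4399999976158142, -0.30000001192092896], [0.47999998927116394, -0.46000000834465027], [0.6000000238418579, -0.46000000834465027]]
the job is handed in; nothing more can be done
None
```

I handed the job in at 14.2 s; no verdict came back. The networks put all three offcuts in the grey tray, and the gripped wedge lies flat on the deck under the middle of the stage front, which I estimate (rough image measurement plus wedge geometry) is 2–3 mm up.

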